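# Lean the brass bar in the stand

## Robot

A 6-joint arm with a two-finger parallel gripper is mounted at the origin on the work surface. World frame = base frame: x ahead of the robot, y to its left, z up, the work surface at z = 0. Lengths are in m, angles in degrees, forces in N, time in s.
With the tool pointing down it reaches from about 0.4 to 0.825 m from the base axis. Payload 7 kg.
Tool frame: the origin (TCP) lies at the very end of the fingers, on their centre line; the grasp point (between the pads) lies behind it (r.grasp_offset is the z of the grasp point in the tool frame, in m); z points along the fingers, y is the direction in which the jaws open and shut (so a half turn about z gives the same grasp; the last joint's range is limited). The gripper opens to 88 mm and grips with 3 to 60 N. Pads are 19 mm wide; open, the fingers measure 130 mm over their backs; the gripper's body (78 mm by 193 mm) begins 47 mm behind the grasp point.
Start: joints at [81.079, 20.546, 0.682, 0, -70.136, -16.507], TCP at [0.29, 0.61, 0.227] pointing down, gripper open.
Joint ranges: [-176.03, 176.03], [-82.01, 121.73], [-58.28, 71.71], [-173.87, 95.51], [-174.79, -0.11], [-173.66, 173.66]. Speed limits (degrees/s): [136.94, 136.94, 172.46, 180, 180, 180].

## Interface

Orientations are given as [roll, pitch, yaw] about the fixed x, y, z axes, in that order (R = Rz(yaw) Ry(pitch) Rx(roll)).
In Python, from plant import r gives the robot as it stands. The module is installed in compiled form; this text tells all that it offers.
- The arm moves only by the tool servo_tool, never from a script. Its argument "targets" is a list of rows, each an object of numbers: "dx", "dy", "dz": the shift along the world's x, y, z in cm; "spin": the turn about the world's z in rad; "grip": the opening in per cent of the stroke, from 0 (shut) to 100 (fully open). A call has exactly 10 rows; each row is the pose to reach, as a shift and turn from the pose commanded when the call began; what a row does not reach only later rows make up. A row lasts 1/12 s, in which the tool goes at most 41.7 mm and 7.16 degrees, less where a joint would pass 70% of its speed; a pose out of reach is approached as far as the arm can. A call with a gripper value outside its range is refused whole. The fingers move at their own pace and stop on an object; "squeeze" is the grip in N (left out, the last holds). Time passes only in rows, so rows that repeat a pose let the fingers close, or fill a call up. It gives the time, the measured TCP pose, the force and the opening at its end, in the units of the state.
- r.get_state(): the state, without advancing time (a new reading comes with each control period).
- r.capture(name): name is "scene" or "top" or "wrist"; returns the picture (420x560x3 uint8, blue, green, red); there is no depth.
- r.get_calibration(name): a dict with "K" (3x3 intrinsics, pixels), "extrinsics" (4x4, takes a point from camera to world coordinates). Camera axes: x right, y down, z forward; pixel columns grow to the right and rows downward; lengths in m; the calibration is good to about 2 mm. The wrist camera is an equidistant fisheye: a pixel r from the principal point sees the ray r / f radians off the axis. A picture is of the moment at which its call begins: read the wrist's pose just before it. get_calibration takes no time and is no camera call; for the wrist camera it gives the pose at the moment of the call.
- r.close_job(): hands the job in, once; it reports no verdict.
Trained networks look in the newest picture that a camera, given by its name, has taken for a name from the list of things; names that differ only in an ending like _2 or _b are one class to them, and where a whole thing is asked for, a point or a joint stands for the part that bears it (a point fixed in the world has none). Each returns a list of dicts, best first, with "p" (0 to 1); they miss things now and then, are a little off and sometimes report something else, mostly with a low value. They report only what shows in the picture. A call takes as long as a camera call. They do not tell look-alikes from the thing itself.
- r.cut_out(name, camera): "mask" (420x560 bool, what is visible of it) and "extent" ([left, top, right, bottom] in pixels, round what is visible of it).
The state is a dict: "time_s": time; "joints": joint angles; "qd": joint speeds; "joint_torque": joint torques, N m; "tcp_pos": TCP position; "eef_rot": TCP orientation; "contact_force": force on the tool from outside, world axes, zero at the start; "moment": the same for the moment, N m; "gripper_width": finger opening in m.
Only numpy, scipy, OpenCV 4.12 (cv2) and the standard library are available. Lean on these libraries where they do the work, as an engineer would, in place of code of your own. Each camera call takes 0.05 s, during which the arm holds its last target. There are 200 camera calls.

## Task

In the locksmith's shop, take the brass bar from the cradle and lean it in the stand, ready for the key machine: foot down on the base and up against the red stop strip, top resting against the white pegboard wall, broad face to the wall, square to it and near the middle of its width. Leave the silver and the black bar where they lie in the cradle, and let go of the brass bar so that it stays leaning by itself.

Things in the scene. Friction and masses are not known exactly. Their poses are not given: they have to be found in the camera images.
- brass_mid (a point): Brass flat bar, 240 x 24 x 12 mm; this point is its centre; x along its length, y across its width, z through its thickness. Either end may be the foot. Starts flat on a wooden cradle, underside 35 mm above the table, 0.35 to 0.7 kg; under its middle 120 mm the cradle is open down to 6 mm above the table. Three bars lie parallel in any order, 80 mm apart.
- stand: Fixed stand. Origin on the table midway between wall and stop; x level towards the wall, away from the robot, y along the wall, z up. Dark base, top 10 mm up. White pegboard wall: face at x = +90 mm, 220 mm wide, top 210 mm up. Red stop strip: face at x = -90 mm, 14 mm thick, top 30 mm up. A bar with foot at the stop and top at the wall leans 44 degrees from level, centre at x = 0, 98 mm up.
- silver_mid (a point): Silver-coloured flat bar, 240 x 24 x 12 mm; this point is its centre; x along its length, y across its width, z through its thickness. Lies beside the brass bar in the cradle; to be left alone.
- black_mid (a point): Black flat bar, 240 x 24 x 12 mm; this point is its centre; x along its length, y across its width, z through its thickness. Lies beside the brass bar in the cradle; to be left alone.
Things that resemble listed ones, but are neither listed nor needed, are in the scene too. Of the things shaped like the part that bears brass_mid, the brass one is meant.

How it is judged:
By the outcome, as a careful person would: the job done as asked, in the order asked, and still so for the second after the job is handed in, with the robot touching nothing.
It also fails if it takes over 35 s, if anything falls off the work surface, if the arm or the gripper's body presses on something with over 40 N, if the wrist force passes 120 N, or if a joint passes its speed limit or range.

## Working session

There is one attempt and no reset: what is moved stays moved. The work goes in short steps, Python scripts to look and compute and a tool call to move; the robot and the scene stay as the last step left them, time stands still between calls to the robot, and variables do not carry over. Pictures are saved under pics/ and viewed, about 8 in all and at most 12, crops included, and the job is handed in when it is done.

Besides the shell and the picture viewer there is one more tool, called after ">>>" as name(argument=value, ...), one argument or row to a line, values as JSON. servo_tool: Moves the arm, as the interface text tells. Its arguments: {"type":"object","properties":{"targets":{"type":"array"},"squeeze":{"type":"number"}},"required":["targets"]}

```bash
mkdir -p pics; python3 - <<'E'
from plant import r
import cv2,numpy as np
print(r.get_state(), r.grasp_offset)
ims=[]
for n in ["scene","top"]:
    im=r.capture(n); cv2.imwrite(f"pics/{n}0.png",im)
    c=r.get_calibration(n);print(n,c["K"],c["extrinsics"])
    for t in ["brass_mid","stand"]:
        print(n,t,[(d["p"],d["extent"]) for d in r.cut_out(t,n)])
E
```

```text
{'time_s': 0.0, 'joints': array([ 8.10812629e+01,  2.05910565e+01,  6.32493212e-01, -2.16848077e-02,
       -7.01352534e+01, -1.65068575e+01]), 'qd': array([ 0.00623781, -0.00047698, -0.00862157, -0.0391602 ,  0.03986445,
       -0.02281318]), 'joint_torque': array([-2.02747979e-03, -5.82716238e+01,  2.93054706e+01,  6.99694276e+00,
        6.95110793e-03, -1.55839580e-04]), 'tcp_pos': array([0.28960699, 0.60915874, 0.22561231]), 'eef_rot': array([ 1.79904257e+02, -7.11414928e-03, -2.54329739e+01]), 'contact_force': array([-0.11642807, -0.78936232,  0.34532791]), 'moment': array([-0.02154546, -0.03143769, -0.03101324]), 'gripper_width': 0.08754035510772369} -0.0188
scene [[405.57386934   0.         280.12171578]
 [  0.         405.57386934 217.28398293]
 [  0.           0.           1.        ]] [[ 0.57473133  0.66806105 -0.47262916  0.81094865]
 [ 0.81828649 -0.46241845  0.34143286 -0.26037514]
 [ 0.00954555 -0.58297822 -0.8124317   0.8031965 ]
 [ 0.          0.          0.          1.        ]]
scene brass_mid [(0.89, [271.5, 127.7, 357.6, 162.0]), (0.59, [320.3, 186.3, 416.5, 251.0])]
scene stand [(0.88, [123.0, 295.2, 294.3, 419.8])]
top [[410.07040727   0.         275.77787703]
 [  0.         410.07040727 212.23325171]
 [  0.           0.           1.        ]] [[ 0.00369754 -0.98902293  0.14771588  0.26206872]
 [-0.99986496 -0.00129123  0.01638271  0.02715732]
 [-0.01601215 -0.14775651 -0.98889414  0.88184284]
 [ 0.          0.          0.          1.        ]]
top brass_mid [(0.89, [127.1, 254.0, 188.0, 357.9]), (0.83, [169.7, 119.1, 210.1, 226.4])]
top stand [(0.69, [345.2, 26.8, 486.6, 197.4])]
```

View pics/scene0.png

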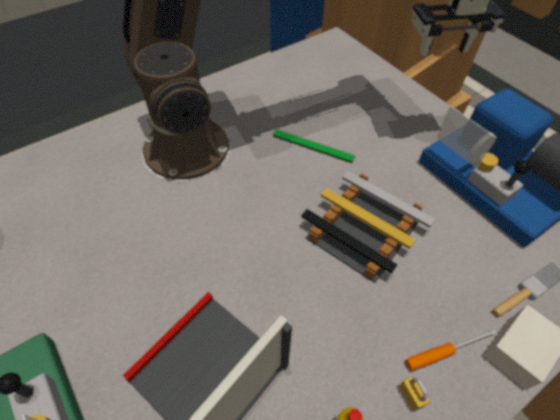

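View pics/top0.png

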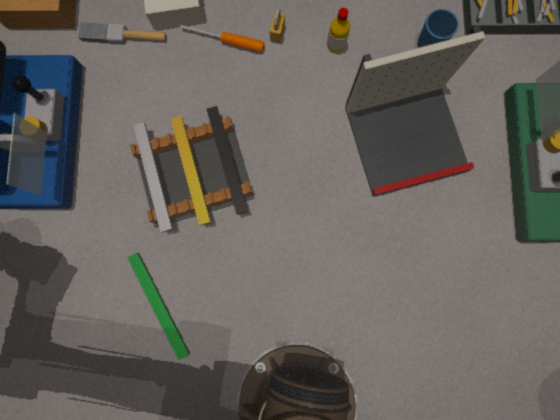

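The top view shows four candidates. The brass bar is at (190,170), with silver at (152,177) and black at (228,160) beside it in the cradle. The green bar at (158,305) is a look-alike lying on the table. I choose the yellow one. The stand has its red stop at (424,179) and the top of its wall at about (420,52).

```bash
cat > h.py <<'E'
import numpy as np,cv2
def onplane(px,c,z):
    """pixels -> world points on height z (pinhole)"""
    K,T=c["K"],c["extrinsics"]
    px=np.atleast_2d(px).astype(float)
    d=(T[:3,:3]@np.linalg.inv(K)@np.c_[px,np.ones(len(px))].T).T
    o=T[:3,3]; return o+d*((z-o[2])/d[:,2])[:,None]
def rect(mask,c,z):
    cs,_=cv2.findContours(mask.astype(np.uint8),cv2.RETR_EXTERNAL,cv2.CHAIN_APPROX_NONE)
    k=max(cs,key=cv2.contourArea)[:,0]
    P=(onplane(k,c,z)[:,:2]*1000).astype(np.float32)
    (cx,cy),(a,b),_=R=cv2.minAreaRect(P); B=cv2.boxPoints(R)
    e=[B[1]-B[0],B[2]-B[1]]; e=max(e,key=np.linalg.norm); e=e if e[0]>0 else -e
    return np.round([cx,cy,max(a,b),min(a,b),np.degrees(np.arctan2(e[1],e[0]))],1)
E
python3 - <<'E'
from plant import r
from h import *
for n in ["top","scene"]:
    im=cv2.imread(f"pics/{n}0.png"); c=r.get_calibration(n)
    h=cv2.cvtColor(im,cv2.COLOR_BGR2HSV); H,S,V=h[...,0],h[...,1],h[...,2]
    y=np.zeros(H.shape,bool); 
    if n=="top": y[110:230,165:215]=1
    else: y[180:255,310:420]=1
    m=y&(H>20)&(H<32)&(S>180)
    print(n,"brass",rect(m,c,.047))
    s=np.zeros(H.shape,bool)
    if n=="top": s[155:200,365:480]=1
    else: s[285:385,115:220]=1
    m=s&((H<6)|(H>174))&(S>150)
    print(n,"stop z.03",rect(m,c,.03))
    crop=im[100:240,125:260] if n=="top" else im[280:420,110:310]
    cv2.imwrite(f"pics/c_{n}.png",cv2.resize(crop,None,fx=4,fy=4,interpolation=cv2.INTER_CUBIC))
im=cv2.imread("pics/top0.png")
cv2.imwrite("pics/st.png",np.hstack([cv2.resize(im[100:240,125:260],None,fx=2.9,fy=2.9),cv2.resize(im[25:200,340:490],None,fx=2.32,fy=2.32)[:406]]))
E
```

```text
top brass [478.7 222.2 235.6  23.9  16.9]
top stop z.03 [ 462.8 -270.6  218.3   14.1  -74.8]
scene brass [513.9 221.2  14.2   6.3  21.7]
scene stop z.03 [ 467.5 -269.6  215.2   17.1  -74.6]
```

View pics/st.png

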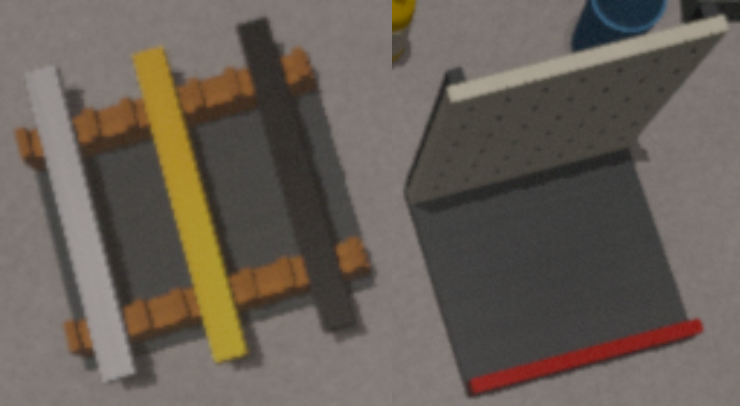

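Brass bar: centre (479,222) mm, direction 16.9°, measured length 236 mm and width 24 mm, which fits the listed size. Stand: x axis at about 15.3°, origin about (558,-245) mm. The tool can't tilt, so I'll grip 45 mm off-centre towards the far end. The foot will then sag and pivot in the pads.

>>> servo_tool(
  targets=[
    {"dx": 2.0,"dy": -3.0,"dz": -0.5,"spin": 0.08,"grip": 57},
    {"dx": 4.2,"dy": -6.5,"dz": -1,"spin": 0.16,"grip": 57},
    {"dx": 6.4,"dy": -10,"dz": -2,"spin": 0.25,"grip": 57},
    {"dx": 8.6,"dy": -13.5,"dz": -3,"spin": 0.35,"grip": 57},
    {"dx": 10.8,"dy": -17,"dz": -4,"spin": 0.45,"grip": 57},
    {"dx": 12.9,"dy": -20.5,"dz": -5,"spin": 0.55,"grip": 57},
    {"dx": 15,"dy": -24,"dz": -6,"spin": 0.64,"grip": 57},
    {"dx": 17.2,"dy": -27.5,"dz": -7,"spin": 0.7,"grip": 57},
    {"dx": 19.4,"dy": -31,"dz": -7.5,"spin": 0.738,"grip": 57},
    {"dx": 21.2,"dy": -34,"dz": -8,"spin": 0.738,"grip": 57},
  ],
  squeeze=15,
)

```text
time_s: 1.13
tcp_pos: [0.5025, 0.2676, 0.1463]
eef_rot: [180.0, 0.0, 17.0]
contact_force: [0.6, 0.5, 1.4]
gripper_width: 0.0501
```

>>> servo_tool(
  targets=[
    {"dx": 1.2,"dy": -2.2,"dz": 0,"spin": 0,"grip": 57},
    {"dx": 2.0,"dy": -3.5,"dz": 0,"spin": 0,"grip": 57},
    {"dx": 2.0,"dy": -3.5,"dz": 0,"spin": 0,"grip": 57},
    {"dx": 2.0,"dy": -3.5,"dz": 0,"spin": 0,"grip": 57},
    {"dx": 2.0,"dy": -3.5,"dz": 0,"spin": 0,"grip": 57},
    {"dx": 2.0,"dy": -3.5,"dz": 0,"spin": 0,"grip": 57},
    {"dx": 2.0,"dy": -3.5,"dz": 0,"spin": 0,"grip": 57},
    {"dx": 2.0,"dy": -3.5,"dz": 0,"spin": 0,"grip": 57},
    {"dx": 2.0,"dy": -3.5,"dz": 0,"spin": 0,"grip": 57},
    {"dx": 2.0,"dy": -3.5,"dz": 0,"spin": 0,"grip": 57},
  ],
)

```text
time_s: 1.97
tcp_pos: [0.5216, 0.235, 0.1466]
eef_rot: [-180.0, -0.0, 16.9]
contact_force: [0.1, 0.3, 0.0]
gripper_width: 0.0501
```

```bash
python3 - <<'E'
from plant import r
from h import *
s=r.get_state();print(s["time_s"],s["tcp_pos"],s["eef_rot"],s["joints"],s["gripper_width"])
im=r.capture("wrist");c=r.get_calibration("wrist");print(c)
K,T=c["K"],c["extrinsics"]
cv2.imwrite("pics/w1.png",im)
# fisheye -> world on z=.047
h=cv2.cvtColor(im,cv2.COLOR_BGR2HSV)
m=((h[...,0]>20)&(h[...,0]<32)&(h[...,1]>170)).astype(np.uint8)
cs,_=cv2.findContours(m,cv2.RETR_EXTERNAL,cv2.CHAIN_APPROX_NONE)
k=max(cs,key=cv2.contourArea)[:,0].astype(float)
def fe(px,z):
    q=(px-K[:2,2])/[K[0,0],K[1,1]]; th=np.linalg.norm(q,axis=1,keepdims=True)
    d=np.c_[q/th*np.sin(th),np.cos(th)]@T[:3,:3].T
    return T[:3,3]+d*((z-T[2,3])/d[:,2])[:,None]
P=(fe(k,.047)[:,:2]*1000).astype(np.float32)
R=cv2.minAreaRect(P);print(R,k.min(0),k.max(0))
E
```

```text
1.9667 [0.5216483  0.23499606 0.14659373] [-1.79998169e+02 -3.01958124e-03  1.68965103e+01] [ 4.38375981e+01  1.46904544e+01 -1.88421731e+01 -3.17087096e-04
 -5.64638509e+01  6.30590875e+01] 0.050051635596611764
{'K': array([[325.1922621 ,   0.        , 279.79988349],
       [  0.        , 325.1922621 , 212.80253863],
       [  0.        ,   0.        ,   1.        ]]), 'extrinsics': array([[ 2.90559249e-01, -9.10285189e-01, -2.94883361e-01,
         6.02868036e-01],
       [-9.56856981e-01, -2.76482680e-01, -8.93422993e-02,
         2.60239293e-01],
       [-2.03170112e-04,  3.08120434e-01, -9.51347338e-01,
         3.04644227e-01],
       [ 0.00000000e+00,  0.00000000e+00,  0.00000000e+00,
         1.00000000e+00]])}Traceback (most recent call last):
  File "<stdin>", line 11, in <module>
ValueError: max() iterable argument is empty
```

View pics/w1.png

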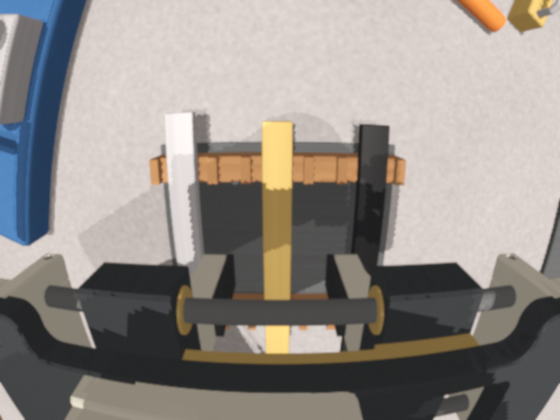

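The wrist view shows the brass bar at column 278 between the open fingers, with silver and black either side and clear of them. The far end works out 75 mm ahead of the TCP, as planned. I'll descend and grip.

>>> servo_tool(
  targets=[
    {"dx": 0,"dy": 0.1,"dz": -2,"spin": 0,"grip": 57},
    {"dx": 0,"dy": 0.1,"dz": -4.5,"spin": 0,"grip": 57},
    {"dx": 0,"dy": 0.1,"dz": -7,"spin": 0,"grip": 57},
    {"dx": 0,"dy": 0.1,"dz": -9,"spin": 0,"grip": 57},
    {"dx": 0,"dy": 0.1,"dz": -10.5,"spin": 0,"grip": 57},
    {"dx": 0,"dy": 0.1,"dz": -11.5,"spin": 0,"grip": 57},
    {"dx": 0,"dy": 0.1,"dz": -11.5,"spin": 0,"grip": 57},
    {"dx": 0,"dy": 0.1,"dz": -11.5,"spin": 0,"grip": 15},
    {"dx": 0,"dy": 0.1,"dz": -11.5,"spin": 0,"grip": 10},
    {"dx": 0,"dy": 0.1,"dz": -11.5,"spin": 0,"grip": 10},
  ],
  squeeze=18,
)

```text
time_s: 2.85
tcp_pos: [0.5225, 0.2362, 0.0328]
eef_rot: [-180.0, -0.1, 16.9]
contact_force: [-0.1, 1.4, -0.1]
gripper_width: 0.0356
```

>>> servo_tool(
  targets=[
    {"dx": 0,"dy": 0,"dz": 0,"spin": 0,"grip": 10},
    {"dx": 0,"dy": 0,"dz": 0,"spin": 0,"grip": 10},
    {"dx": 0,"dy": 0,"dz": 0.3,"spin": 0,"grip": 10},
    {"dx": 0,"dy": 0,"dz": 0.8,"spin": 0,"grip": 10},
    {"dx": 0,"dy": 0,"dz": 1.4,"spin": 0,"grip": 10},
    {"dx": 0,"dy": 0,"dz": 2,"spin": 0,"grip": 10},
    {"dx": 0,"dy": 0,"dz": 2.6,"spin": 0,"grip": 10},
    {"dx": 0,"dy": 0,"dz": 3.2,"spin": 0,"grip": 10},
    {"dx": 0,"dy": 0,"dz": 3.8,"spin": 0,"grip": 10},
    {"dx": 0,"dy": 0,"dz": 4,"spin": 0,"grip": 10},
  ],
)

```text
time_s: 3.68
tcp_pos: [0.5222, 0.2358, 0.0728]
eef_rot: [-180.0, -0.1, 16.9]
contact_force: [-0.4, -0.0, -5.5]
gripper_width: 0.0241
```

```bash
python3 - <<'E'
from plant import r
import cv2,numpy as np
s=r.get_state();print(s["time_s"],s["tcp_pos"],s["contact_force"],s["moment"],s["gripper_width"])
a=r.capture("scene")[90:310,230:500];b=r.capture("wrist")
cv2.imwrite("pics/l1.png",np.hstack([cv2.resize(a,(400,326)),cv2.resize(b,(400,300))[:,:]]if 0 else [cv2.resize(a,(400,300)),cv2.resize(b,(400,300))]))
E
```

```text
3.6833 [0.52220473 0.23583064 0.07281416] [-0.36929814 -0.04254191 -5.45963605] [-0.09015645 -0.00027383  0.01693829] 0.024067186661632094
```

View pics/l1.png

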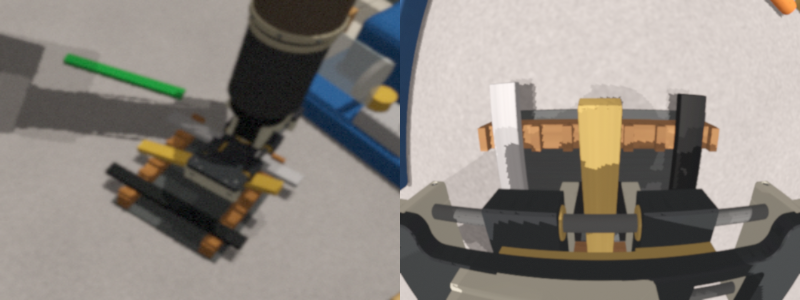

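The bar is held at 24 mm opening and about 5.5 N, and it tilts in the pads as intended with the far end rising. I'll lift further and let it sag.

>>> servo_tool(
  targets=[
    {"dx": 0,"dy": 0,"dz": 1.2,"spin": 0,"grip": 10},
    {"dx": 0,"dy": 0,"dz": 2.4,"spin": 0,"grip": 10},
    {"dx": 0,"dy": 0,"dz": 3.8,"spin": 0,"grip": 10},
    {"dx": 0,"dy": 0,"dz": 5.2,"spin": 0,"grip": 10},
    {"dx": 0,"dy": 0,"dz": 6.8,"spin": 0,"grip": 10},
    {"dx": 0,"dy": 0,"dz": 8.4,"spin": 0,"grip": 10},
    {"dx": 0,"dy": 0,"dz": 10,"spin": 0,"grip": 10},
    {"dx": 0,"dy": 0,"dz": 11.6,"spin": 0,"grip": 10},
    {"dx": 0,"dy": 0,"dz": 13,"spin": 0,"grip": 10},
    {"dx": 0,"dy": 0,"dz": 14,"spin": 0,"grip": 10},
  ],
)

```text
time_s: 4.62
tcp_pos: [0.522, 0.2357, 0.2125]
eef_rot: [-180.0, -0.0, 16.9]
contact_force: [0.3, 1.3, -6.0]
gripper_width: 0.0241
```

```bash
python3 - <<'E'
from plant import r
import cv2,numpy as np
s=r.get_state();print(s["time_s"],s["tcp_pos"],s["contact_force"],s["moment"],s["gripper_width"])
a=r.capture("scene");b=r.capture("wrist");t=r.capture("top")
for n,i in zip("swt",(a,b,t)): cv2.imwrite(f"pics/m2{n}.png",i)
cv2.imwrite("pics/l2.png",np.hstack([cv2.resize(a[60:300,230:490],(400,370)),cv2.resize(b,(400,300)).__class__ and cv2.copyMakeBorder(cv2.resize(b,(400,300)),0,70,0,0,0)]))
E
```

```text
4.6167 [0.52195473 0.23571969 0.21251045] [ 0.30366305  1.33942965 -6.00839638] [ 0.01037791 -0.05762109 -0.00502488] 0.024101408482639555
```

View pics/l2.png

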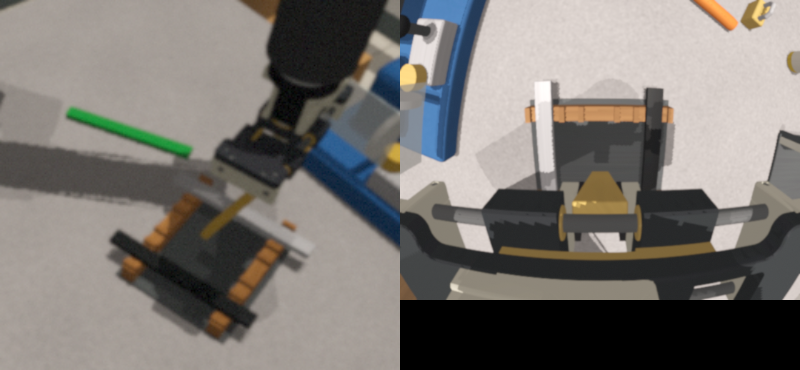

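```bash
cat >> h.py <<'E'
def ray(px,c,fish=False):
    K,T=c["K"],c["extrinsics"]; q=(np.array(px,float)-K[:2,2])/K[0,0]
    if fish: th=np.linalg.norm(q); d=np.r_[q/th*np.sin(th),np.cos(th)]
    else: d=np.r_[q,1]/np.linalg.norm(np.r_[q,1])
    return T[:3,3],T[:3,:3]@d
def tri(rays):
    A=sum(np.eye(3)-np.outer(d,d) for o,d in rays); b=sum((np.eye(3)-np.outer(d,d))@o for o,d in rays)
    return np.linalg.solve(A,b)
E
python3 - <<'E'
from plant import r
from h import *
cal={n:r.get_calibration(m) for n,m in zip("swt",("scene","wrist","top"))}
for n,box in (("s",(150,235,340,430)),("w",(220,340,240,320)),("t",(60,260,100,260))):
    im=cv2.imread(f"pics/m2{n}.png");h=cv2.cvtColor(im,cv2.COLOR_BGR2HSV)
    m=((h[...,0]>15)&(h[...,0]<33)&(h[...,1]>110)&(h[...,2]>60)).astype(np.uint8)
    b=np.zeros_like(m);b[box[0]:box[1],box[2]:box[3]]=1
    cs,_=cv2.findContours(m&b,cv2.RETR_EXTERNAL,cv2.CHAIN_APPROX_NONE)
    for k in sorted(cs,key=cv2.contourArea)[::-1][:3]: print(n,cv2.contourArea(k),np.round(cv2.boxPoints(cv2.minAreaRect(k))).tolist())
ps=ray((364.5,214),cal["s"]);pw=ray((280,241),cal["w"],True)
P=tri([ps,pw]);T=r.get_state()["tcp_pos"];u=np.array([np.cos(np.radians(16.9)),np.sin(np.radians(16.9))])
g=T+[0,0,.01];d=P-g;print(P,np.linalg.norm(d),d[:2]@u,d[:2]@[-u[1],u[0]],d[2])
for o,e in(ps,pw): print(np.linalg.norm(np.cross(P-o,e)))
ims=[cv2.imread("pics/m2w.png")[200:400,180:380],cv2.imread("pics/m2s.png")[130:240,330:440]]
cv2.imwrite("pics/l3.png",np.hstack([cv2.resize(i,(400,400),interpolation=cv2.INTER_CUBIC) for i in ims]))
E
```

```text
s 228.0 [[358.0, 210.0], [390.0, 183.0], [395.0, 190.0], [363.0, 216.0]]
s 1.0 [[428.0, 158.0], [429.0, 155.0], [430.0, 155.0], [428.0, 158.0]]
s 0.5 [[417.0, 169.0], [418.0, 169.0], [419.0, 170.0], [418.0, 170.0]]
w 3334.5 [[241.0, 240.0], [318.0, 240.0], [318.0, 299.0], [241.0, 299.0]]
t 731.0 [[154.0, 120.0], [168.0, 113.0], [196.0, 169.0], [182.0, 176.0]]
t 36.5 [[155.0, 79.0], [171.0, 75.0], [172.0, 78.0], [156.0, 82.0]]
t 34.5 [[148.0, 110.0], [158.0, 108.0], [159.0, 112.0], [150.0, 115.0]]
[0.47465269 0.22189712 0.04956488] 0.17888122685231242 -0.04917127760498597 0.0004359650374478539 -0.1719897924685299
0.0009196272451608273
0.0009196272451608334
```

View pics/l3.png

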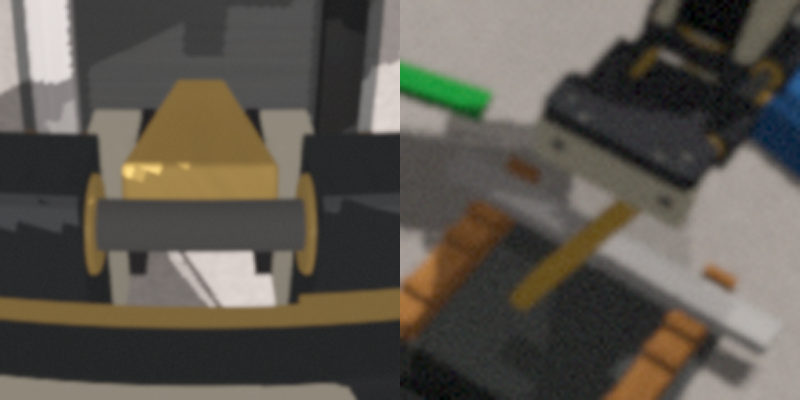

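The bar hangs about 74° from level, gripped well and square. Its foot is 163 mm below the TCP and about 50–60 mm behind it, and the weight is about 6 N. I'll raise it clear of the black bar, then carry it over the stand.

>>> servo_tool(
  targets=[
    {"dx": 0,"dy": 0,"dz": 1.5,"spin": 0,"grip": 10},
    {"dx": 0,"dy": 0,"dz": 3,"spin": 0,"grip": 10},
    {"dx": 0,"dy": -0.8,"dz": 3.5,"spin": 0,"grip": 10},
    {"dx": 0.2,"dy": -2.4,"dz": 3.5,"spin": -0.01,"grip": 10},
    {"dx": 0.4,"dy": -4.8,"dz": 3.5,"spin": -0.02,"grip": 10},
    {"dx": 0.6,"dy": -7.8,"dz": 3.5,"spin": -0.03,"grip": 10},
    {"dx": 0.8,"dy": -11,"dz": 3.5,"spin": -0.03,"grip": 10},
    {"dx": 1,"dy": -14.4,"dz": 3.5,"spin": -0.03,"grip": 10},
    {"dx": 1,"dy": -17.8,"dz": 3.5,"spin": -0.03,"grip": 10},
    {"dx": 1,"dy": -21.2,"dz": 3.5,"spin": -0.03,"grip": 10},
  ],
  squeeze=25,
)

```text
time_s: 5.6
tcp_pos: [0.5305, 0.0211, 0.2449]
eef_rot: [-180.0, 0.1, 15.1]
contact_force: [0.7, -0.5, -7.0]
gripper_width: 0.0239
```

>>> servo_tool(
  targets=[
    {"dx": 0,"dy": -3.4,"dz": 0,"spin": 0,"grip": 10},
    {"dx": 0,"dy": -6.8,"dz": 0,"spin": 0,"grip": 10},
    {"dx": 0.2,"dy": -10.2,"dz": 0,"spin": 0,"grip": 10},
    {"dx": 0.4,"dy": -13.6,"dz": 0,"spin": 0,"grip": 10},
    {"dx": 0.6,"dy": -17,"dz": 0,"spin": 0,"grip": 10},
    {"dx": 0.7,"dy": -20.2,"dz": 0,"spin": 0,"grip": 10},
    {"dx": 0.7,"dy": -23,"dz": 0,"spin": 0,"grip": 10},
    {"dx": 0.7,"dy": -25.2,"dz": 0,"spin": 0,"grip": 10},
    {"dx": 0.7,"dy": -26.6,"dz": 0,"spin": 0,"grip": 10},
    {"dx": 0.7,"dy": -27.3,"dz": 0,"spin": 0,"grip": 10},
  ],
)

```text
time_s: 6.43
tcp_pos: [0.537, -0.2518, 0.2445]
eef_rot: [-179.9, 0.2, 15.0]
contact_force: [-0.6, 0.0, -6.8]
gripper_width: 0.0241
```

```bash
python3 - <<'E'
from plant import r
import cv2,numpy as np
s=r.get_state();print(s["time_s"],s["tcp_pos"],s["eef_rot"],s["contact_force"],s["gripper_width"],s["joints"])
a=r.capture("scene");b=r.capture("wrist");t=r.capture("top")
for n,i in zip("swt",(a,b,t)): cv2.imwrite(f"pics/m3{n}.png",i)
cv2.imwrite("pics/l4.png",np.hstack([cv2.resize(a[180:420,80:320],(400,400)),cv2.copyMakeBorder(cv2.resize(b,(400,300)),0,100,0,0,0)]))
E
```

```text
6.4333 [ 0.53704938 -0.25183846  0.24445925] [-1.79921764e+02  1.59811039e-01  1.49745342e+01] [-0.59965359  0.03079842 -6.81162584] 0.024051540115029177 [-6.26774434e+00  1.23680861e+01 -8.33433452e+00 -1.60366332e-02
 -6.94748788e+01  1.11247815e+02]
```

View pics/l4.png

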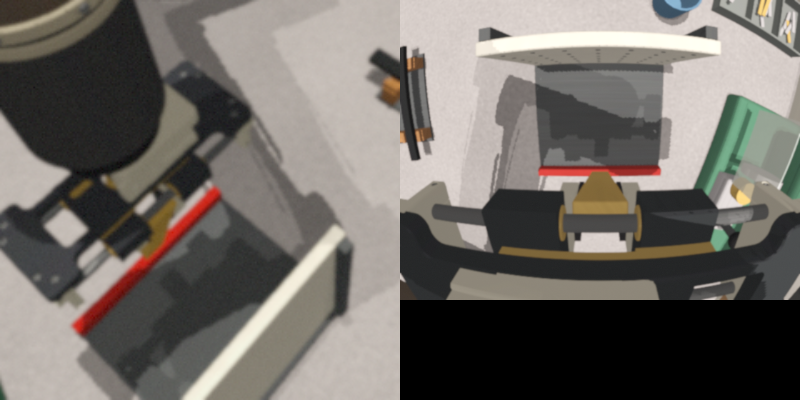

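```bash
python3 - <<'E'
from plant import r
from h import *
c=r.get_calibration("wrist");im=cv2.imread("pics/m3w.png");h=cv2.cvtColor(im,cv2.COLOR_BGR2HSV)
T=r.get_state()["tcp_pos"];a=np.radians(15);u=np.array([np.cos(a),np.sin(a)]);v=np.array([-u[1],u[0]])
def loc(px,z):
    o,d=ray(px,c,True);P=o+d*(z-o[2])/d[2];return np.round([(P-T)[:2]@u*1000,(P-T)[:2]@v*1000],1)
m=((h[...,0]<7)|(h[...,0]>173))&(h[...,1]>130);m[:200]=0;m[270:]=0
ys,xs=np.nonzero(m);print(xs.min(),xs.max(),ys.min(),ys.max())
for x in range(xs.min()+1,xs.max(),17):
    col=np.nonzero(m[:,x])[0]
    print(x,col.min(),col.max(),"inner top edge",loc((x,col.min()-.5),.03),"outer",loc((x,col.max()+.5),.03))
g=cv2.cvtColor(im,cv2.COLOR_BGR2GRAY)
for x in (150,280,400): print(x,[ (int(y),int(g[y,x])) for y in range(36,100,4)])
E
```

```text
194 364 232 245
195 236 245 inner top edge [-66.6 108.4] outer [-80.5 109.8]
212 233 245 inner top edge [-62.3  85.8] outer [-80.1  87.2]
229 233 245 inner top edge [-62.1  64.1] outer [-79.7  65.1]
246 233 245 inner top edge [-61.9  42.8] outer [-79.5  43.5]
263 233 245 inner top edge [-61.8  21.7] outer [-79.4  22. ]
280 233 239 inner top edge [-61.8   0.7] outer [-71.1   0.7]
297 232 245 inner top edge [-60.4 -20.2] outer [-79.3 -20.6]
314 232 245 inner top edge [-60.5 -41.3] outer [-79.4 -42. ]
331 232 244 inner top edge [-60.6 -62.6] outer [-78.2 -63.6]
348 232 244 inner top edge [-60.7 -84.2] outer [-78.4 -85.6]
150 [(36, 213), (40, 211), (44, 209), (48, 130), (52, 194), (56, 254), (60, 254), (64, 254), (68, 253), (72, 223), (76, 133), (80, 134), (84, 145), (88, 197), (92, 195), (96, 195)]
280 [(36, 210), (40, 212), (44, 240), (48, 254), (52, 254), (56, 254), (60, 254), (64, 211), (68, 131), (72, 134), (76, 132), (80, 131), (84, 130), (88, 106), (92, 83), (96, 84)]
400 [(36, 212), (40, 216), (44, 213), (48, 153), (52, 251), (56, 254), (60, 254), (64, 254), (68, 249), (72, 149), (76, 138), (80, 135), (84, 172), (88, 212), (92, 210), (96, 207)]
```

Seen from the wrist, the stop is centred laterally (+109/-109 mm). Its face is about 67 mm behind the TCP and the foot's rear is about 60 mm behind. I'll go forward 1 cm for margin, then descend in steps until the foot touches.

>>> servo_tool(
  targets=[
    {"dx": 0.5,"dy": 0.1,"dz": -0.5,"spin": 0.008,"grip": 10},
    {"dx": 1,"dy": 0.3,"dz": -1.2,"spin": 0.008,"grip": 10},
    {"dx": 1,"dy": 0.3,"dz": -2.2,"spin": 0.008,"grip": 10},
    {"dx": 1,"dy": 0.3,"dz": -3.2,"spin": 0.008,"grip": 10},
    {"dx": 1,"dy": 0.3,"dz": -4.2,"spin": 0.008,"grip": 10},
    {"dx": 1,"dy": 0.3,"dz": -5,"spin": 0.008,"grip": 10},
    {"dx": 1,"dy": 0.3,"dz": -5.6,"spin": 0.008,"grip": 10},
    {"dx": 1,"dy": 0.3,"dz": -6,"spin": 0.008,"grip": 10},
    {"dx": 1,"dy": 0.3,"dz": -6.2,"spin": 0.008,"grip": 10},
    {"dx": 1,"dy": 0.3,"dz": -6.2,"spin": 0.008,"grip": 10},
  ],
  squeeze=18,
)

```text
time_s: 7.42
tcp_pos: [0.5487, -0.2465, 0.1842]
eef_rot: [-180.0, 0.0, 15.6]
contact_force: [-0.3, 0.7, -6.9]
gripper_width: 0.0238
```

>>> servo_tool(
  targets=[
    {"dx": 0,"dy": 0,"dz": -0.1,"spin": 0,"grip": 10},
    {"dx": 0,"dy": 0,"dz": -0.2,"spin": 0,"grip": 10},
    {"dx": 0,"dy": 0,"dz": -0.3,"spin": 0,"grip": 10},
    {"dx": 0,"dy": 0,"dz": -0.4,"spin": 0,"grip": 10},
    {"dx": 0,"dy": 0,"dz": -0.5,"spin": 0,"grip": 10},
    {"dx": 0,"dy": 0,"dz": -0.6,"spin": 0,"grip": 10},
    {"dx": 0,"dy": 0,"dz": -0.7,"spin": 0,"grip": 10},
    {"dx": 0,"dy": 0,"dz": -0.8,"spin": 0,"grip": 10},
    {"dx": 0,"dy": 0,"dz": -0.9,"spin": 0,"grip": 10},
    {"dx": 0,"dy": 0,"dz": -0.9,"spin": 0,"grip": 10},
  ],
)

```text
time_s: 8.25
tcp_pos: [0.5487, -0.2463, 0.1753]
eef_rot: [-180.0, 0.0, 15.6]
contact_force: [-0.2, -0.3, -6.6]
gripper_width: 0.0237
```

>>> servo_tool(
  targets=[
    {"dx": 0,"dy": 0,"dz": -0.1,"spin": 0,"grip": 10},
    {"dx": 0,"dy": 0,"dz": -0.2,"spin": 0,"grip": 10},
    {"dx": 0,"dy": 0,"dz": -0.3,"spin": 0,"grip": 10},
    {"dx": 0,"dy": 0,"dz": -0.4,"spin": 0,"grip": 10},
    {"dx": 0,"dy": 0,"dz": -0.5,"spin": 0,"grip": 10},
    {"dx": 0,"dy": 0,"dz": -0.5,"spin": 0,"grip": 10},
    {"dx": 0,"dy": 0,"dz": -0.5,"spin": 0,"grip": 10},
    {"dx": 0,"dy": 0,"dz": -0.5,"spin": 0,"grip": 10},
    {"dx": 0,"dy": 0,"dz": -0.5,"spin": 0,"grip": 10},
    {"dx": 0,"dy": 0,"dz": -0.5,"spin": 0,"grip": 10},
  ],
)

```text
time_s: 9.08
tcp_pos: [0.5489, -0.2464, 0.1706]
eef_rot: [180.0, -0.0, 15.6]
contact_force: [-0.3, 0.1, -6.5]
gripper_width: 0.0236
```

>>> servo_tool(
  targets=[
    {"dx": 0,"dy": 0,"dz": -0.1,"spin": 0,"grip": 10},
    {"dx": 0,"dy": 0,"dz": -0.2,"spin": 0,"grip": 10},
    {"dx": 0,"dy": 0,"dz": -0.3,"spin": 0,"grip": 10},
    {"dx": 0,"dy": 0,"dz": -0.4,"spin": 0,"grip": 10},
    {"dx": 0,"dy": 0,"dz": -0.5,"spin": 0,"grip": 10},
    {"dx": 0,"dy": 0,"dz": -0.6,"spin": 0,"grip": 10},
    {"dx": 0,"dy": 0,"dz": -0.6,"spin": 0,"grip": 10},
    {"dx": 0,"dy": 0,"dz": -0.6,"spin": 0,"grip": 10},
    {"dx": 0,"dy": 0,"dz": -0.6,"spin": 0,"grip": 10},
    {"dx": 0,"dy": 0,"dz": -0.6,"spin": 0,"grip": 10},
  ],
)

```text
time_s: 9.92
tcp_pos: [0.5489, -0.2465, 0.1646]
eef_rot: [180.0, -0.0, 15.6]
contact_force: [-0.8, 0.8, -7.3]
gripper_width: 0.0238
```

```bash
python3 - <<'E'
from plant import r
from h import *
s=r.get_state();print(s["time_s"],s["tcp_pos"],s["contact_force"],s["moment"])
b=r.capture("wrist");a=r.capture("scene");cv2.imwrite("pics/m4w.png",b);cv2.imwrite("pics/m4s.png",a)
cv2.imwrite("pics/l5.png",np.hstack([cv2.resize(b[190:390,160:400],(400,333)),cv2.resize(a[240:390,110:290],(400,333))]))
E
```

```text
9.9167 [ 0.54889394 -0.24645281  0.16462146] [-0.75427271  0.80077494 -7.32428637] [-0.07288887 -0.08319923  0.00344259]
```

View pics/l5.png

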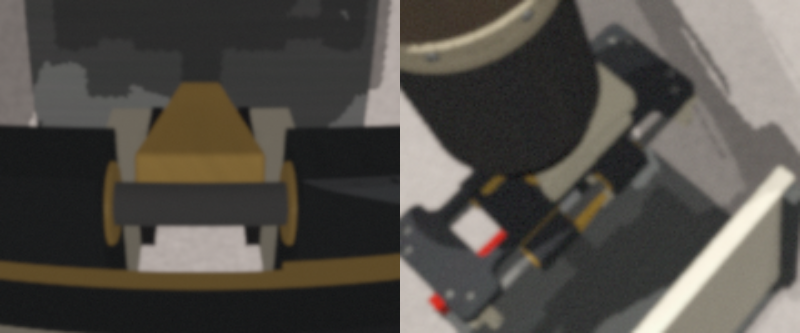

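The wrist view shows the foot at crop row 82, still square. Its size and the known 165 mm from the grip point put it about 4 mm above the base, so I'll go on down.

>>> servo_tool(
  targets=[
    {"dx": 0,"dy": 0,"dz": -0.1,"spin": 0,"grip": 10},
    {"dx": 0,"dy": 0,"dz": -0.2,"spin": 0,"grip": 10},
    {"dx": 0,"dy": 0,"dz": -0.3,"spin": 0,"grip": 10},
    {"dx": 0,"dy": 0,"dz": -0.4,"spin": 0,"grip": 10},
    {"dx": 0,"dy": 0,"dz": -0.5,"spin": 0,"grip": 10},
    {"dx": 0,"dy": 0,"dz": -0.6,"spin": 0,"grip": 10},
    {"dx": 0,"dy": 0,"dz": -0.6,"spin": 0,"grip": 10},
    {"dx": 0,"dy": 0,"dz": -0.6,"spin": 0,"grip": 10},
    {"dx": 0,"dy": 0,"dz": -0.6,"spin": 0,"grip": 10},
    {"dx": 0,"dy": 0,"dz": -0.6,"spin": 0,"grip": 10},
  ],
)

```text
time_s: 10.85
tcp_pos: [0.5521, -0.2468, 0.1618]
eef_rot: [179.8, -0.4, 15.7]
contact_force: [2.6, 3.7, 9.0]
gripper_width: 0.0241
```

Contact: force went from −7 to +9 N, with the foot standing on the base at TCP z ≈ 0.163. I'll ease up and bring the foot back to the stop.

>>> servo_tool(
  targets=[
    {"dx": 0,"dy": 0,"dz": 0.3,"spin": 0,"grip": 10},
    {"dx": 0,"dy": 0,"dz": 0.6,"spin": 0,"grip": 10},
    {"dx": -0.3,"dy": -0.1,"dz": 0.6,"spin": 0,"grip": 10},
    {"dx": -0.6,"dy": -0.2,"dz": 0.6,"spin": 0,"grip": 10},
    {"dx": -0.9,"dy": -0.25,"dz": 0.6,"spin": 0,"grip": 10},
    {"dx": -1.2,"dy": -0.3,"dz": 0.6,"spin": 0,"grip": 10},
    {"dx": -1.4,"dy": -0.4,"dz": 0.6,"spin": 0,"grip": 10},
    {"dx": -1.6,"dy": -0.45,"dz": 0.6,"spin": 0,"grip": 10},
    {"dx": -1.6,"dy": -0.45,"dz": 0.6,"spin": 0,"grip": 10},
    {"dx": -1.6,"dy": -0.45,"dz": 0.6,"spin": 0,"grip": 10},
  ],
)

```text
time_s: 11.68
tcp_pos: [0.5328, -0.251, 0.1646]
eef_rot: [180.0, -0.0, 15.6]
contact_force: [0.8, -0.6, -6.7]
gripper_width: 0.0238
```

>>> servo_tool(
  targets=[
    {"dx": -0.1,"dy": 0,"dz": 0,"spin": 0,"grip": 10},
    {"dx": -0.2,"dy": -0.05,"dz": 0,"spin": 0,"grip": 10},
    {"dx": -0.3,"dy": -0.1,"dz": 0,"spin": 0,"grip": 10},
    {"dx": -0.4,"dy": -0.1,"dz": 0,"spin": 0,"grip": 10},
    {"dx": -0.5,"dy": -0.15,"dz": 0,"spin": 0,"grip": 10},
    {"dx": -0.6,"dy": -0.15,"dz": 0,"spin": 0,"grip": 10},
    {"dx": -0.6,"dy": -0.15,"dz": 0,"spin": 0,"grip": 10},
    {"dx": -0.6,"dy": -0.15,"dz": 0,"spin": 0,"grip": 10},
    {"dx": -0.6,"dy": -0.15,"dz": 0,"spin": 0,"grip": 10},
    {"dx": -0.6,"dy": -0.15,"dz": 0,"spin": 0,"grip": 10},
  ],
)

```text
time_s: 12.52
tcp_pos: [0.5269, -0.2524, 0.1646]
eef_rot: [180.0, -0.0, 15.6]
contact_force: [0.2, -0.5, -6.4]
gripper_width: 0.024
```

>>> servo_tool(
  targets=[
    {"dx": -0.1,"dy": 0,"dz": 0,"spin": 0,"grip": 10},
    {"dx": -0.2,"dy": -0.05,"dz": 0,"spin": 0,"grip": 10},
    {"dx": -0.3,"dy": -0.1,"dz": 0,"spin": 0,"grip": 10},
    {"dx": -0.4,"dy": -0.1,"dz": 0,"spin": 0,"grip": 10},
    {"dx": -0.5,"dy": -0.15,"dz": 0,"spin": 0,"grip": 10},
    {"dx": -0.6,"dy": -0.15,"dz": 0,"spin": 0,"grip": 10},
    {"dx": -0.6,"dy": -0.15,"dz": 0,"spin": 0,"grip": 10},
    {"dx": -0.6,"dy": -0.15,"dz": 0,"spin": 0,"grip": 10},
    {"dx": -0.6,"dy": -0.15,"dz": 0,"spin": 0,"grip": 10},
    {"dx": -0.6,"dy": -0.15,"dz": 0,"spin": 0,"grip": 10},
  ],
)

```text
time_s: 13.35
tcp_pos: [0.521, -0.254, 0.1647]
eef_rot: [180.0, -0.0, 15.6]
contact_force: [0.7, -0.4, -3.9]
gripper_width: 0.0237
```

```bash
python3 - <<'E'
from plant import r
from h import *
s=r.get_state();print(s["time_s"],s["tcp_pos"],s["contact_force"],s["moment"])
b=r.capture("wrist");cv2.imwrite("pics/m5w.png",b)
cv2.imwrite("pics/l6.png",cv2.resize(b[180:340,160:400],(720,480)))
E
```

```text
13.35 [ 0.52095188 -0.25397727  0.16465235] [ 0.70236983 -0.38286544 -3.90643279] [-0.12706849 -0.44466279  0.02794361]
```

View pics/l6.png

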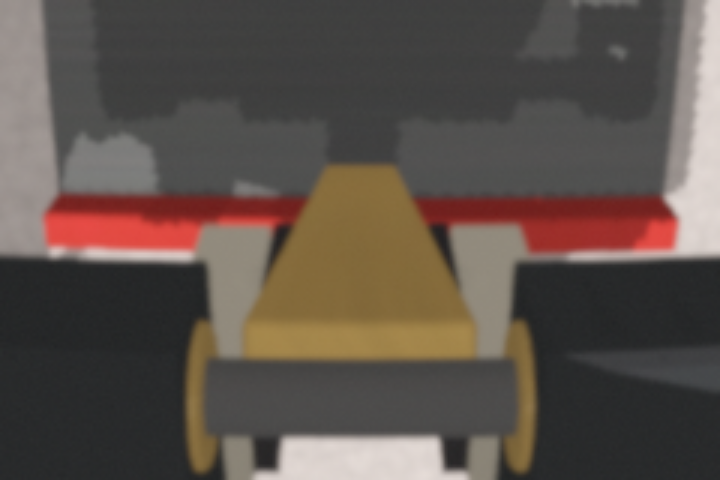

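The foot is at the stop. Its front edge is at crop row 163, about one bar thickness ahead of the stop's inner bottom edge at row 197. Moment and load changed as well, which fits contact. Next I swing the bar down about the foot with a lighter grip, along an arc of 165 mm radius.

>>> servo_tool(
  targets=[
    {"dx": 0,"dy": 0,"dz": -0.2,"spin": 0,"grip": 10},
    {"dx": 0.3,"dy": 0.08,"dz": -0.3,"spin": 0,"grip": 10},
    {"dx": 0.7,"dy": 0.19,"dz": -0.42,"spin": 0,"grip": 10},
    {"dx": 1.06,"dy": 0.29,"dz": -0.57,"spin": 0,"grip": 10},
    {"dx": 1.45,"dy": 0.4,"dz": -0.72,"spin": 0,"grip": 10},
    {"dx": 1.83,"dy": 0.5,"dz": -0.88,"spin": 0,"grip": 10},
    {"dx": 2.2,"dy": 0.61,"dz": -1.06,"spin": 0,"grip": 10},
    {"dx": 2.6,"dy": 0.71,"dz": -1.25,"spin": 0,"grip": 10},
    {"dx": 2.9,"dy": 0.8,"dz": -1.38,"spin": 0,"grip": 10},
    {"dx": 3.15,"dy": 0.86,"dz": -1.51,"spin": 0,"grip": 10},
  ],
  squeeze=10,
)

```text
time_s: 14.23
tcp_pos: [0.5534, -0.2452, 0.1496]
eef_rot: [180.0, -0.1, 15.6]
contact_force: [5.1, 0.8, 4.2]
gripper_width: 0.0241
```

```bash
python3 - <<'E'
from plant import r
from h import *
s=r.get_state();print(s["time_s"],s["tcp_pos"],s["contact_force"],s["moment"])
b=r.capture("wrist");cv2.imwrite("pics/m6w.png",b)
cv2.imwrite("pics/l7.png",cv2.resize(b[120:340,160:400],(655,600)))
E
```

```text
14.2333 [ 0.55341256 -0.2452169   0.14957295] [5.10049189 0.79569107 4.19180431] [ 0.42859391 -1.43369713 -0.00476959]
```

View pics/l7.png

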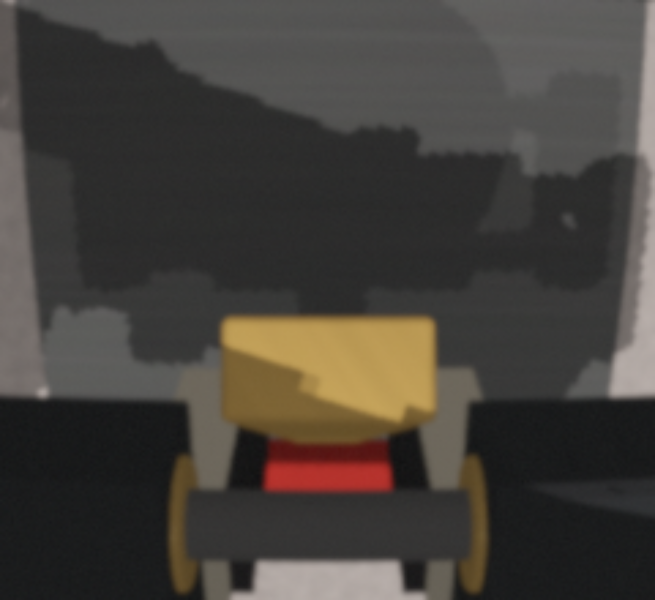

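The foot stays at the stop (red directly behind it) and the top is swinging towards the wall. The forces are modest, so I continue the arc.

>>> servo_tool(
  targets=[
    {"dx": 0.42,"dy": 0.12,"dz": -0.24,"spin": 0,"grip": 10},
    {"dx": 0.81,"dy": 0.22,"dz": -0.46,"spin": 0,"grip": 10},
    {"dx": 1.2,"dy": 0.33,"dz": -0.7,"spin": 0,"grip": 10},
    {"dx": 1.58,"dy": 0.44,"dz": -0.97,"spin": 0,"grip": 10},
    {"dx": 1.97,"dy": 0.54,"dz": -1.26,"spin": 0,"grip": 10},
    {"dx": 2.35,"dy": 0.65,"dz": -1.56,"spin": 0,"grip": 10},
    {"dx": 2.74,"dy": 0.76,"dz": -1.9,"spin": 0,"grip": 10},
    {"dx": 3.03,"dy": 0.84,"dz": -2.15,"spin": 0,"grip": 10},
    {"dx": 3.22,"dy": 0.89,"dz": -2.33,"spin": 0,"grip": 10},
    {"dx": 3.32,"dy": 0.92,"dz": -2.42,"spin": 0,"grip": 10},
  ],
)

```text
time_s: 15.12
tcp_pos: [0.5844, -0.2361, 0.1243]
eef_rot: [-179.9, 0.2, 15.6]
contact_force: [-2.9, 0.0, 5.0]
gripper_width: 0.0241
```

```bash
python3 - <<'E'
from plant import r
from h import *
s=r.get_state();print(s["time_s"],s["tcp_pos"],s["eef_rot"],s["contact_force"],s["moment"])
b=r.capture("wrist");cv2.imwrite("pics/m7w.png",b)
h=cv2.cvtColor(b,cv2.COLOR_BGR2HSV)
m=((h[...,0]>15)&(h[...,0]<33)&(h[...,1]>110)&(h[...,2]>60))
for y in range(150,330,6):
    x=np.nonzero(m[y,220:340])[0]; print(y,(x.min()+220,x.max()+220,len(x)) if len(x) else "", b[y,200].tolist())
E
```

```text
15.1167 [ 0.58435183 -0.23609213  0.12432463] [-179.93911997    0.18027982   15.58878461] [-2.89025918  0.03596314  4.97670383] [ 0.07728656  1.14240991 -0.01178449]
150  [133, 145, 152]
156  [187, 200, 208]
162  [194, 208, 216]
168  [194, 208, 216]
174  [194, 209, 216]
180  [195, 209, 216]
186  [196, 209, 218]
192  [196, 210, 218]
198  [196, 209, 217]
204  [154, 167, 174]
210 (np.int64(241), np.int64(317), 77) [50, 49, 50]
216 (np.int64(242), np.int64(316), 75) [48, 49, 49]
222 (np.int64(244), np.int64(315), 72) [50, 49, 49]
228 (np.int64(245), np.int64(313), 69) [50, 49, 50]
234 (np.int64(247), np.int64(312), 66) [54, 55, 55]
240 (np.int64(249), np.int64(310), 62) [62, 63, 63]
246 (np.int64(250), np.int64(309), 60) [63, 64, 64]
252 (np.int64(252), np.int64(307), 56) [71, 71, 72]
258 (np.int64(252), np.int64(307), 56) [93, 94, 95]
264 (np.int64(254), np.int64(305), 52) [99, 99, 100]
270 (np.int64(255), np.int64(304), 50) [32, 31, 29]
276 (np.int64(256), np.int64(303), 48) [32, 32, 31]
282 (np.int64(258), np.int64(301), 44) [30, 29, 27]
288 (np.int64(225), np.int64(335), 48) [29, 28, 26]
294 (np.int64(223), np.int64(336), 51) [31, 31, 29]
300 (np.int64(222), np.int64(337), 13) [31, 32, 30]
306 (np.int64(222), np.int64(338), 12) [33, 31, 30]
312 (np.int64(222), np.int64(338), 11) [33, 31, 31]
318 (np.int64(222), np.int64(338), 11) [32, 31, 30]
324 (np.int64(222), np.int64(338), 13) [30, 30, 29]
```

The force reversed in x (−2.9 N) and the wrist view puts the bar's end right at the wall's edge (row 206), so the top is on the wall. I'll release slowly and then rise straight up.

>>> servo_tool(
  targets=[
    {"dx": 0,"dy": 0,"dz": 0,"spin": 0,"grip": 28},
    {"dx": 0,"dy": 0,"dz": 0,"spin": 0,"grip": 30},
    {"dx": 0,"dy": 0,"dz": 0,"spin": 0,"grip": 34},
    {"dx": 0,"dy": 0,"dz": 0,"spin": 0,"grip": 40},
    {"dx": 0,"dy": 0,"dz": 0,"spin": 0,"grip": 50},
    {"dx": 0,"dy": 0,"dz": 0,"spin": 0,"grip": 60},
    {"dx": 0,"dy": 0,"dz": 0,"spin": 0,"grip": 70},
    {"dx": 0,"dy": 0,"dz": 0,"spin": 0,"grip": 70},
    {"dx": 0,"dy": 0,"dz": 0,"spin": 0,"grip": 70},
    {"dx": 0,"dy": 0,"dz": 0,"spin": 0,"grip": 70},
  ],
)

```text
time_s: 16.0
tcp_pos: [0.5855, -0.2361, 0.1252]
eef_rot: [-180.0, 0.0, 15.6]
contact_force: [0.1, -0.4, -0.7]
gripper_width: 0.0608
```

>>> servo_tool(
  targets=[
    {"dx": 0,"dy": 0,"dz": 0.5,"spin": 0,"grip": 70},
    {"dx": 0,"dy": 0,"dz": 1.2,"spin": 0,"grip": 70},
    {"dx": 0,"dy": 0,"dz": 2.2,"spin": 0,"grip": 70},
    {"dx": 0,"dy": 0,"dz": 3.5,"spin": 0,"grip": 70},
    {"dx": 0,"dy": 0,"dz": 5,"spin": 0,"grip": 70},
    {"dx": 0,"dy": 0,"dz": 6.5,"spin": 0,"grip": 70},
    {"dx": 0,"dy": 0,"dz": 8,"spin": 0,"grip": 70},
    {"dx": 0,"dy": 0,"dz": 9.5,"spin": 0,"grip": 70},
    {"dx": 0,"dy": 0,"dz": 11,"spin": 0,"grip": 70},
    {"dx": 0,"dy": 0,"dz": 12,"spin": 0,"grip": 70},
  ],
)

```text
time_s: 16.83
tcp_pos: [0.5861, -0.2364, 0.2483]
eef_rot: [179.9, -0.2, 15.6]
contact_force: [0.0, -0.2, 0.7]
gripper_width: 0.061
```

>>> servo_tool(
  targets=[
    {"dx": -1,"dy": 1,"dz": 1,"spin": 0,"grip": 70},
    {"dx": -2.5,"dy": 3,"dz": 1,"spin": 0,"grip": 70},
    {"dx": -4,"dy": 5.5,"dz": 1,"spin": 0,"grip": 70},
    {"dx": -6,"dy": 8,"dz": 1,"spin": 0,"grip": 70},
    {"dx": -8,"dy": 10.5,"dz": 1,"spin": 0,"grip": 70},
    {"dx": -9,"dy": 13,"dz": 1,"spin": 0,"grip": 70},
    {"dx": -10,"dy": 16,"dz": 1,"spin": 0,"grip": 70},
    {"dx": -10,"dy": 18,"dz": 1,"spin": 0,"grip": 70},
    {"dx": -10,"dy": 19,"dz": 1,"spin": 0,"grip": 70},
    {"dx": -10,"dy": 19,"dz": 1,"spin": 0,"grip": 70},
  ],
)

```text
time_s: 17.67
tcp_pos: [0.4857, -0.0446, 0.2562]
eef_rot: [-180.0, -0.1, 15.7]
contact_force: [0.3, 0.1, 0.9]
gripper_width: 0.0615
```

```bash
python3 - <<'E'
from plant import r
from h import *
s=r.get_state();print(s["time_s"],s["tcp_pos"],s["contact_force"],s["gripper_width"])
a=r.capture("scene");t=r.capture("top");cv2.imwrite("pics/f_s.png",a);cv2.imwrite("pics/f_t.png",t)
cv2.imwrite("pics/l8.png",np.hstack([cv2.resize(a[180:420,80:320],(400,400)),cv2.resize(t[10:210,300:500],(400,400))]))
c=r.get_calibration("top")
h=cv2.cvtColor(t,cv2.COLOR_BGR2HSV)
m=((h[...,0]>18)&(h[...,0]<33)&(h[...,1]>120)&(h[...,2]>60)).astype(np.uint8);m[:30]=0;m[200:]=0;m[:,:350]=0;m[:,480:]=0
k=max(cv2.findContours(m,0,1)[0],key=cv2.contourArea);print(cv2.boxPoints(cv2.minAreaRect(k)))
for n,o in (("silver",0),("black",0)):
    print(n,[(d["p"],d["extent"]) for d in r.cut_out(n+"_mid","top")])
E
```

```text
17.6667 [ 0.48574132 -0.04456306  0.2561613 ] [0.25952868 0.08892438 0.9198993 ] 0.06151349128525254
[[413.       62.     ]
 [427.       62.     ]
 [427.      174.99998]
 [413.      174.99998]]
silver []
black [(0.8, [215.0, 107.6, 245.6, 213.6])]
```

View pics/l8.png

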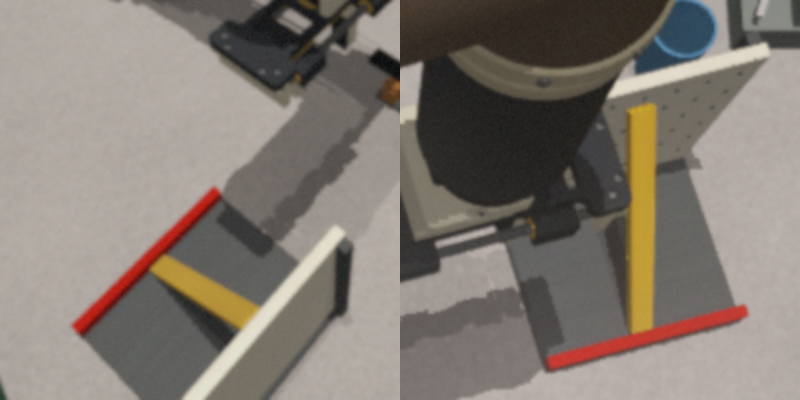

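```bash
python3 - <<'E'
from plant import r
from h import *
c=r.get_calibration("top");a=np.radians(15.4);u=np.array([np.cos(a),np.sin(a)]);v=np.array([-u[1],u[0]]);O=np.array([.558,-.2445])
for n,p,z in (("foot",(420.5,175.5),.019),("top",(420.5,62.5),.185),("stopL",(375,190),.03),("stopR",(472,167),.03)):
    P=onplane(p,c,z)[0][:2]-O;print(n,np.round([P@u*1000,P@v*1000],1))
t=r.capture("top");h=cv2.cvtColor(t,cv2.COLOR_BGR2HSV)
m=((h[...,0]>18)&(h[...,0]<33)&(h[...,1]>120)&(h[...,2]>60)).astype(np.uint8);m[:30]=0;m[200:]=0;m[:,:350]=0;m[:,480:]=0
k=max(cv2.findContours(m,0,1)[0],key=cv2.contourArea);print(cv2.boundingRect(k))
print(rect((cv2.imread("pics/f_t.png").max(2)<45)*(np.add.outer(abs(np.arange(420)-160)<62,0)>0)*((np.arange(560)>200)&(np.arange(560)<260)),c,.047))
t0=cv2.imread("pics/top0.png");d=cv2.absdiff(t,t0).max(2);print("silver roi diff",np.percentile(d[125:230,130:172],[50,90]),"black",np.percentile(d[105:215,207:250],[50,90]))
r.close_job()
E
```

```text
foot [-90.3  -0.1]
top [85.1  0.1]
stopL [-96.3 106. ]
stopR [-103.1 -106.2]
(413, 62, 15, 114)Traceback (most recent call last):
  File "<stdin>", line 9, in <module>
ValueError: operands could not be broadcast together with shapes (420,560) (420,)
```

```bash
python3 - <<'E'
from plant import r
from h import *
t=cv2.imread("pics/f_t.png")
t0=cv2.imread("pics/top0.png");d=cv2.absdiff(t,t0).max(2);print("silver",np.percentile(d[125:230,130:172],[50,90]),"black",np.percentile(d[105:215,207:250],[50,90]))
r.close_job();print("closed")
E
```

```text
silver [42. 71.] black [21. 56.]
the job is handed in; nothing more can be done
closed
```

The brass bar is leaning in the stand by itself, and the job is handed in. I gripped it 45 mm off-centre so it sagged in the pads. I then stood its foot on the base against the stop, swung the top onto the wall, let go and backed off. The clock read about 18 s of the 35 s allowed.

**Placing:** In the last top-camera check the foot was at x = -90 mm, the face of the stop. The top was near x = +85 mm, by the wall, allowing for a rough height guess. Both ends were within 1 mm of the middle, so the bar is square. The last view also showed it standing with nothing touching it, and the largest force I saw reported was about 10 N.

**Checks that did not settle things:**
- **Silver bar:** the network did not find it in the final top view. It was last seen, undisturbed, just after I lifted the brass bar.
- **Black bar:** the network found it at about its old place.
- **Picture comparison:** comparing the cradle before and after showed large brightness changes around both bars. I put these down to the arm and its shadow over the cradle, but I did not prove that.

I also used all 12 picture views, where about 8 were planned.

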